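# Set up the telescopic draining bar

### The job

Turn the telescopic bar straight in its tray so that its ends come out from under the two lips, lift it out without forcing it, and lay it still short on the stand, with its green end plate down in the slot of the end post and its grey sleeve in the open saddle, and let go. Then take it afresh at the red spring button: squeeze the button in and slide the sleeve out through the closed keeper until the button pops up through the sleeve's second hole, and leave the bar lying locked there. Do not shove the cup, the weight or the little bottle about.

Things in the scene. Friction and masses are not known exactly. Their poses are not given: they have to be found in the camera images.
- bar: Loose telescopic bar, 0.25 kg: 18 mm square steel tube with a green end plate (6 thick, 40 wide, 26 mm high), and a grey sleeve (26 mm square outside) over the other end. Origin: on the axis, mid-plate; x along the bar toward the sleeve, y across, z up. Short: bare tube x = 3-55 mm, sleeve 55-220 mm. Mass centre x about 100 mm: carry there. At the start it lies askew (0.45-0.52 rad) in the tray.
- bar_button (a point): Red dome button, 12 mm across, standing 5 mm out of the sleeve's -y face. The point is its middle on that face: x = 125, y = -13, z = 0 mm in the bar's frame; it stays with the inner tube. With the bar short the empty second hole (14.5 mm square) is at x = 80 mm on the same face.
- sleeve_end (a point): Centre of the sleeve's black end face, on the bar's axis: 220 mm from the bar's origin when short, 265 mm when locked long.
- sleeve (a joint): How far the sleeve is drawn out along the bar's +x, m: 0 short (button in the first hole), 0.045 locked long (button in the second hole). Play in a hole is about 1 mm each way; friction about 1.5 N. The button blocks it unless pressed in; once popped out it blocks it again, and pulling on only strains it.
- button (a joint): How far the button is pressed in, m: 0 fully out, 0.005 flush with the sleeve; spring 2 N, 3.3 N when flush. Squeezing the sleeve across y (20-30 N) between pads centred on the button presses it flush. Drawing the sleeve along then cams the dome the last 2.5 mm under the wall (up to 10 N along the bar); it springs out by itself at the second hole.
- tray: Fixed aluminium channel tray, 290 long (x), 156 wide (y), floor 3 mm thick. Origin: centre of its underside. Along both long sides a lip turns inward at 42-45 mm height, leaving an opening 100 mm wide along the middle; below the lips it is 150 mm wide inside. The end walls are 20 mm high. The bar comes straight up when it lies along x near the middle.
- stand: Fixed stand: steel base 315 x 100 x 10 mm with three blue posts in a row along its x: slotted end post (x = 0), saddle, keeper. Origin: on the work surface under the slot; x runs toward the keeper, z up. The laid bar points the same way, its axis 75 mm above the work surface. The short bar ends 18 mm before the keeper; the long one reaches 9 mm through it.
- slot (a point): Where the bar's origin comes to lie, 75 mm above the work surface: between the end post's two cheeks, 14 mm apart along x (4 mm play each way for the plate), floor at 62 mm, flared above 84 mm height, tops at 102 mm. The cheek toward the saddle has a notch 28 mm wide for the inner tube.
- saddle (a point): Point over the saddle on the laid bar's axis, 206 mm from the slot, 75 mm above the work surface. Saddle post 12 mm thick along x; open notch 34 mm wide for the sleeve, its floor at 62 mm, flared above 91 mm height, tops at 109 mm.
- keeper (a point): Centre of the keeper on the laid bar's axis, 247 mm from the slot, 75 mm above the work surface. Post 18 mm thick along x with a closed window 38 mm wide, from 59 to 94 mm height; top of the post at 104 mm.
- cup: Bystander: white sample cup with red lid, 50 mm across, 46 high, origin under its centre.
- kilo: Bystander: metal knob weight 42 mm across, 53 high, origin under its centre.
- bottle: Bystander: small white bottle with yellow cap, 31 mm across, 68 high, origin under its centre.

How it is judged:
By the outcome, as a careful person would: the job done as asked, in the order asked, and still so for the second after the job is handed in, with the robot touching nothing.
It also fails if it takes over 45 s, if anything falls off the work surface, if the arm or the gripper's body presses on something with over 40 N, if the wrist force passes 120 N, or if a joint passes its speed limit or range.

### The arm

A 6-joint arm with a two-finger parallel gripper is mounted at the origin on a cart in front of the work surface, level with it; the furniture and walls round the work are solid. World frame = base frame: x ahead of the robot, y to its left, z up, the work surface at z = 0. Lengths are in m, angles in rad, forces in N, time in s.
With the tool pointing down it reaches from about 0.375 to 0.9 m from the base axis. Payload 3.1 kg.
Tool frame: the origin (TCP) lies where the fingers leave the gripper's body, on its centre line; the fingertips stand ctrl.finger_overhang ahead of it and the grasp point (between the pads) lies 51 mm ahead of it (ctrl.finger_overhang is the distance from the TCP to the fingertips, in m); z points along the fingers, y is the direction in which the jaws open and shut (so a half turn about z gives the same grasp; the last joint's range is limited). The gripper opens to 87 mm and grips with 3 to 60 N. Pads are 19 mm wide; open, the fingers measure 117 mm over their backs; the gripper's body (75 mm by 190 mm) begins 51 mm behind the grasp point.
Start: joints at [-1.395, 0.527, 1.433, -0, 1.181, -0.178], TCP at [0.217, -0.586, 0.292] pointing down, gripper open.
Joint ranges: [-3.08, 3.08], [-0.75, 2.2], [0.22, 2.44], [-1.43, 4.57], [0, 2.65], [-2.85, 2.85]. Speed limits (rad/s): [2.79, 2.79, 3.14, 3.14, 3.14, 3.14].

### API

Orientations are given as a unit quaternion [w, x, y, z].
In Python, from station import ctrl, eyes, order gives the robot as it stands.
- The arm moves only by the shell command python3 -m pendant 'ROWS' [OPENING]. ROWS is JSON, a list of rows, each a list of 6 numbers: the shift along the tool's x, y, z in cm, then the turn, a rotation vector about the tool's x, y, z in degrees. In form: [[x, y, z, ax, ay, az], ...]. A call has 1 to 10 rows; each row is the pose to reach, as a shift and turn from the pose measured when the call began, along the tool's axes at that moment; what a row does not reach only later rows make up. A row lasts 1/8 s, in which the tool goes at most 62.5 mm and 10.7 degrees, less where a joint would pass 70% of its speed; a pose out of reach is approached as far as the arm can. A call with a gripper value outside its range is refused whole. OPENING is the gripper command: -1 is shut, 1 is fully open, values between are in proportion, set as the call begins (- or left out, the last holds). The fingers move at their own pace and stop on an object; the grip force is fixed at half the most. Time passes only in rows, so rows that repeat a pose let the fingers close. It gives the time, the measured TCP pose, the force and the opening at its end, in the units of the state.
- ctrl.sense(): the state, without advancing time (a new reading comes with each control period).
- eyes.camera(name): name is "side" or "top" or "wrist"; returns (picture, depth): 384x512x3 uint8, blue, green, red; 384x512 float32, m along the optical axis (not along the pixel's ray), 0 where there is no reading.
- eyes.camera_info(name): a dict with "fx", "fy", "cx", "cy" (pixels), "extrinsics" (4x4, takes a point from camera to world coordinates); the wrist camera has in their place "tool_from_camera" (4x4, takes a point from camera to tool coordinates, whose origin is the TCP and whose axes are the flange's). Camera axes: x right, y up, looking along -z (the intrinsics and any distortion apply to the point x, -y, -z); pixel columns grow to the right and rows downward; lengths in m; the calibration is good to about 2 mm. A picture is of the moment at which its call begins: read the wrist's pose just before it. camera_info takes no time and is no camera call.
- order.sign_off(): hands the job in, once; it reports no verdict.
The state is a dict: "clock": time; "joints": joint angles; "qvel": joint speeds; "effort": joint torques, N m; "ee_pos": TCP position; "ee_rot": TCP orientation; "wrist_force": force on the tool from outside, world axes, zero at the start; "wrist_torque": the same for the moment, N m; "gripper_width": finger opening in m.
Only numpy, scipy, OpenCV 4.12 (cv2) and the standard library are available. Lean on these libraries where they do the work, as an engineer would, in place of code of your own. Each camera call takes 0.05 s, during which the arm holds its last target.

## Working session

There is one attempt and no reset: what is moved stays moved. The work goes in short steps, Python scripts to look and compute and a shell command to move; the robot and the scene stay as the last step left them, time stands still between calls to the robot, and variables do not carry over. Pictures are saved under pics/ and viewed, and the job is handed in when it is done.

```bash
ls; mkdir -p pics; python3 - <<'E'
from station import ctrl, eyes, order
import cv2,numpy as np
s=ctrl.sense();print(s,ctrl.finger_overhang)
for n in ["side","top","wrist"]:
    p,d=eyes.camera(n);cv2.imwrite(f"pics/a_{n}.png",p);np.save(f"pics/a_{n}.npy",d);print(n,eyes.camera_info(n))
E
```

```text
pics
{'clock': 0.0, 'joints': array([-1.39553125e+00,  5.28452624e-01,  1.43390735e+00,  5.52435011e-06,
        1.18137997e+00, -1.78501107e-01]), 'qvel': array([-0.0004481 ,  0.0007982 ,  0.00157179,  0.00010705,  0.00066633,
       -0.00071034]), 'effort': array([ 1.23270063e-03, -4.40031374e+01, -1.76589650e+01,  6.32695528e-02,
        5.81154681e-02, -1.74234256e-04]), 'ee_pos': array([ 0.21644551, -0.58570242,  0.29127818]), 'ee_rot': array([-1.07363807e-03,  9.84396549e-01,  1.75961023e-01,  4.29141239e-06]), 'wrist_force': array([ 0.10278449,  0.17275532, -0.25610657]), 'wrist_torque': array([-0.03014419, -0.02770629, -0.00412167]), 'gripper_width': 0.08717231722303442} 0.0697
side {'fx': 376.767700956068, 'fy': 376.767700956068, 'cx': 250.15413339740388, 'cy': 189.23337839174144, 'extrinsics': array([[ 0.98887533,  0.06161992, -0.13538303,  0.44838358],
       [-0.14853381,  0.45774278, -0.87658956, -0.74712327],
       [ 0.00795523,  0.88694675,  0.46180318,  0.47331766],
       [ 0.        ,  0.        ,  0.        ,  1.        ]])}
top {'fx': 459.7780438781029, 'fy': 459
[... 194 characters left out ...]
21336673e-02,  7.61006072e-03,
        -1.32563508e-04],
       [ 1.02919873e-02,  1.23701251e-01,  9.92266131e-01,
         1.35667084e+00],
       [ 0.00000000e+00,  0.00000000e+00,  0.00000000e+00,
         1.00000000e+00]])}
wrist {'fx': 345.57847610204715, 'fy': 345.57847610204715, 'cx': 255.4762811800985, 'cy': 191.53377034915627, 'tool_from_camera': array([[ 5.63669282e-04,  9.55191852e-01,  2.95986837e-01,
         8.18626327e-02],
       [ 9.99999831e-01, -4.96188038e-04, -3.03102721e-04,
        -9.64557924e-04],
       [-1.42656122e-04,  2.95986958e-01, -9.55191970e-01,
        -9.18174322e-02],
       [ 0.00000000e+00,  0.00000000e+00,  0.00000000e+00,
         1.00000000e+00]])}
```

View pics/a_side.png

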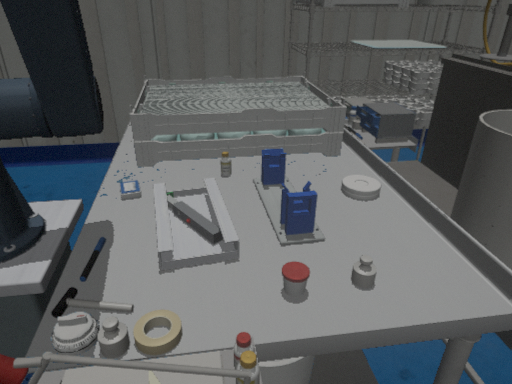

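View pics/a_top.png

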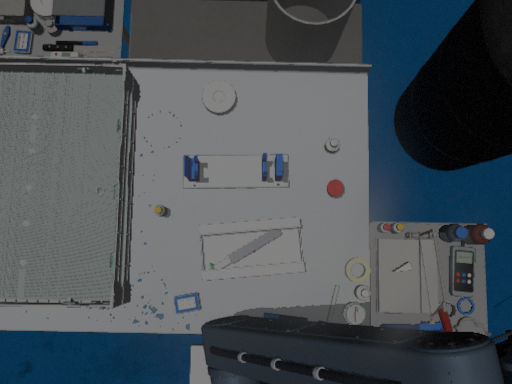

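View pics/a_wrist.png

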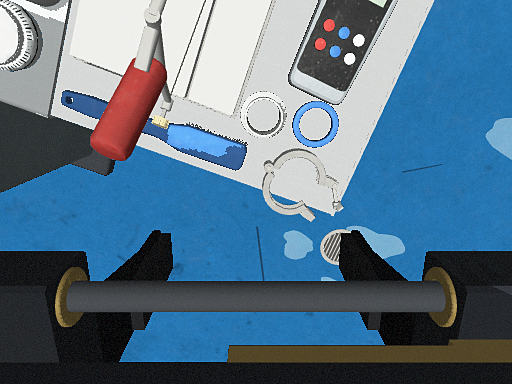

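```bash
cat > h.py <<'E'
import numpy as np,cv2
from station import ctrl,eyes,order
from scipy.spatial.transform import Rotation as R
def world(name,u,v,d=None,z=None,pose=None):
    i=eyes.camera_info(name)
    ray=np.array([(u-i['cx'])/i['fx'],-(v-i['cy'])/i['fy'],-1.])
    if 'extrinsics' in i: T=i['extrinsics']
    else:
        q=pose[1];B=np.eye(4);B[:3,:3]=R.from_quat([q[1],q[2],q[3],q[0]]).as_matrix();B[:3,3]=pose[0];T=B@i['tool_from_camera']
    r=T[:3,:3]@ray;o=T[:3,3]
    if z is not None: d=(z-o[2])/r[2]
    return o+d*r
def px(name,P,pose=None):
    i=eyes.camera_info(name)
    if 'extrinsics' in i: T=i['extrinsics']
    else:
        q=pose[1];B=np.eye(4);B[:3,:3]=R.from_quat([q[1],q[2],q[3],q[0]]).as_matrix();B[:3,3]=pose[0];T=B@i['tool_from_camera']
    c=np.linalg.inv(T)@np.r_[P,1]
    return i['cx']+i['fx']*c[0]/-c[2], i['cy']-i['fy']*c[1]/-c[2]
E
python3 - <<'E'
import cv2
p=cv2.imread('pics/a_top.png')
cv2.imwrite('pics/b1.png',cv2.resize(p[205:285,190:315],None,fx=6,fy=6,interpolation=cv2.INTER_CUBIC))
cv2.imwrite('pics/b2.png',cv2.resize(p[140:200,175:300],None,fx=6,fy=6,interpolation=cv2.INTER_CUBIC))
p=cv2.imread('pics/a_side.png')
cv2.imwrite('pics/b3.png',cv2.resize(p[140:265,145:330],None,fx=4,fy=4,interpolation=cv2.INTER_CUBIC))
E
```

```text
(no output)
```

View pics/b1.png

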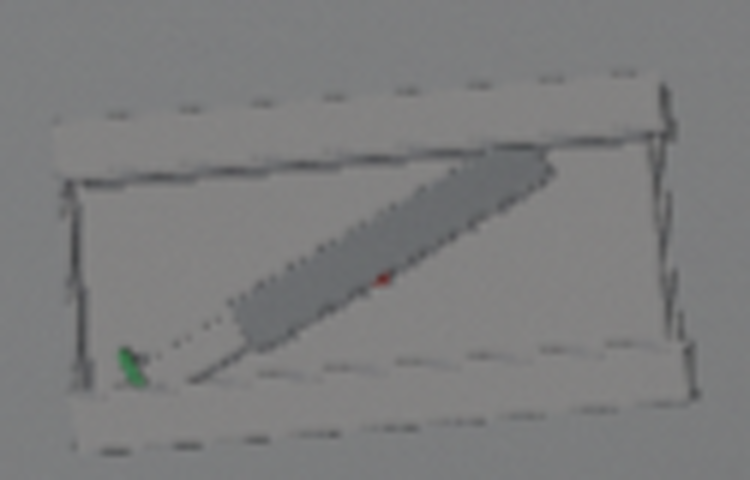

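View pics/b2.png

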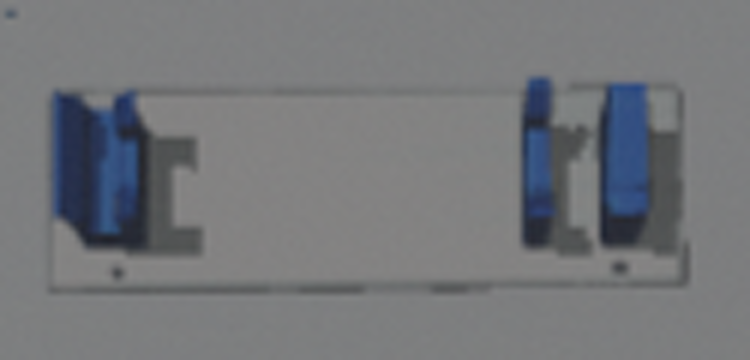

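View pics/b3.png

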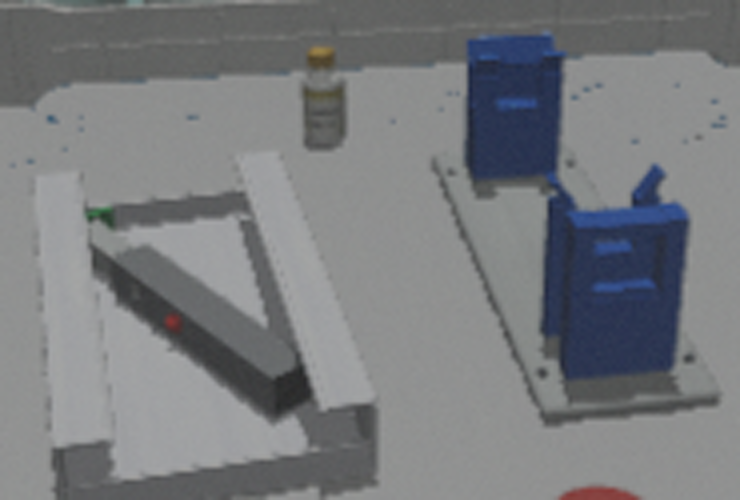

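```bash
python3 - <<'E'
from h import *
def f(l,off,z):
    for a in l: print(a,world('top',a[0]/6+off[0],a[1]/6+off[1],z=z).round(4))
print('tray');f([(55,122),(663,72),(692,402),(75,450)],(190,205),.045)
print('stand');f([(52,90),(682,88),(686,285),(50,290)],(175,140),.010)
print('endpost L, saddle, keeper top');f([(528,80),(550,78),(607,85),(647,85),(650,213),(605,213)],(175,140),.106)
print('bar sleeve');f([(232,300),(258,350),(553,175)],(190,205),.029)
print('plate, button');f([(122,350),(143,385)],(190,205),.029);f([(383,280)],(190,205),.016)
d=np.load('pics/a_top.npy')
for u,v in [(250,247),(300,247),(236,165),(279,170),(197,170)]: print(u,v,world('top',u,v,d=d[v,u]).round(4))
E
```

```text
tray
(55, 122) [0.489  0.1422 0.045 ]
(663, 72) [ 0.5191 -0.1467  0.045 ]
(692, 402) [ 0.3639 -0.1616  0.045 ]
(75, 450) [0.3357 0.1274 0.045 ]
stand
(52, 90) [0.6997 0.1996 0.01  ]
(682, 88) [ 0.708  -0.1136  0.01  ]
(686, 285) [ 0.6089 -0.1168  0.01  ]
(50, 290) [0.5994 0.1966 0.01  ]
endpost L, saddle, keeper top
(528, 80) [ 0.6889 -0.0342  0.106 ]
(550, 78) [ 0.69   -0.0444  0.106 ]
(607, 85) [ 0.6874 -0.0708  0.106 ]
(647, 85) [ 0.6878 -0.0893  0.106 ]
(650, 213) [ 0.6278 -0.0915  0.106 ]
(605, 213) [ 0.6273 -0.0708  0.106 ]
bar sleeve
(232, 300) [0.4069 0.0565 0.029 ]
(258, 350) [0.3835 0.0435 0.029 ]
(553, 175) [ 0.4697 -0.096   0.029 ]
plate, button
(122, 350) [0.3822 0.1082 0.029 ]
(143, 385) [0.3659 0.0977 0.029 ]
(383, 280) [ 0.418  -0.0155  0.016 ]
250 247 [ 0.431  -0.0041  0.0286]
300 247 [ 0.4343 -0.1496  0.0126]
236 165 [0.6735 0.0429 0.0076]
279 170 [ 0.644  -0.0797  0.1001]
197 170 [0.6461 0.1523 0.0604]
```

```bash
cat >> h.py <<'E'
def go(pos,yaw,s=None):
    """print row (cm,deg) from current pose to TCP pos, tool down with tool-x yaw"""
    s=s or ctrl.sense()
    q=s['ee_rot'];B=R.from_quat([q[1],q[2],q[3],q[0]])
    x=np.array([np.cos(yaw),np.sin(yaw),0]);z=np.array([0,0,-1.]);y=np.cross(z,x)
    G=R.from_matrix(np.c_[x,y,z])
    d=B.inv().apply(np.array(pos)-s['ee_pos'])*100
    w=(B.inv()*G).as_rotvec(degrees=True)
    print('row',d.round(2),w.round(2))
def snap(name,fn):
    s=ctrl.sense();p,d=eyes.camera(name);cv2.imwrite(f'pics/{fn}.png',p);np.save(f'pics/{fn}.npy',d)
    return (s['ee_pos'],s['ee_rot']),p,d
def st():
    s=ctrl.sense();x=R.from_quat(np.r_[s['ee_rot'][1:],s['ee_rot'][0]]).as_matrix()
    print(round(s['clock'],3),'pos',s['ee_pos'].round(4),'yaw',round(np.arctan2(x[1,0],x[0,0]),4),'zdir',x[:,2].round(4),'F',s['wrist_force'].round(1),'w',round(s['gripper_width'],4),'q',s['joints'].round(2))
E
python3 -c "
from h import *
go((.4189,.0117,.25),2.124)"
```

```text
row [ 39.69 -49.03   4.24] [-5.0000e-02 -1.0000e-01 -1.0143e+02]
```

```bash
python3 -m pendant '[[20,-24.5,2,0,0,-50],[39.7,-49,4.2,0,0,-101.4],[39.7,-49,4.2,0,0,-101.4],[39.7,-49,4.2,0,0,-101.4],[39.7,-49,4.2,0,0,-101.4],[39.7,-49,4.2,0,0,-101.4],[39.7,-49,4.2,0,0,-101.4],[39.7,-49,4.2,0,0,-101.4],[39.7,-49,4.2,0,0,-101.4],[39.7,-49,4.2,0,0,-101.4]]' 0.05; python3 -c "
from h import *
st();go((.4189,.0117,.25),2.124)"
```

```text
clock: 1.4
ee_pos: [0.4173, 0.0063, 0.2509]
ee_rot: [-0.0, 0.486, 0.874, 0.001]
wrist_force: [1.5, -1.0, 0.3]
gripper_width: 0.0456
1.4 pos [0.4173 0.0063 0.2509] yaw 2.1267 zdir [ 6.0e-04  1.3e-03 -1.0e+00] F [ 1.5 -1.   0.3] w 0.0456 q [-0.26  0.32  1.98  0.    0.84 -0.81]
row [0.38 0.42 0.09] [ 0.07 -0.05  0.15]
```

```bash
python3 -m pendant '[[0.38,0.42,0.1,0,0,0],[0.38,0.42,0.1,0,0,0]]'; python3 -c "
from h import *
P,p,d=snap('wrist','c1');st();print(P)
b=[.4189,.0117];u=np.array([.526,-.8506,0]);
for x in (0,55,100,125,220): print(x,px('wrist',np.array([.3663,.0968,.029])+u*x/1000,P))"
```

```text
clock: 1.65
ee_pos: [0.4187, 0.012, 0.2498]
ee_rot: [-0.0, 0.485, 0.874, 0.0]
wrist_force: [-0.4, -0.0, 0.7]
gripper_width: 0.0456
1.7 pos [0.4187 0.0111 0.2499] yaw 2.1263 zdir [ 2.e-04  9.e-04 -1.e+00] F [ 0.2 -0.1  1. ] w 0.046 q [-0.24  0.32  1.97  0.    0.84 -0.8 ]
(array([0.41872183, 0.01195252, 0.24978725]), array([-2.12973062e-04,  4.85244763e-01,  8.74378229e-01,  4.32620828e-04]))
0 (np.float64(255.29947228927688), np.float64(63.35828215459637))
55 (np.float64(255.04867611220615), np.float64(128.67992240766316))
100 (np.float64(254.86235622082137), np.float64(177.20825748510225))
125 (np.float64(254.76536102646796), np.float64(202.4713426957161))
220 (np.float64(254.43342304470858), np.float64(288.9269405603754))
```

View pics/c1.png

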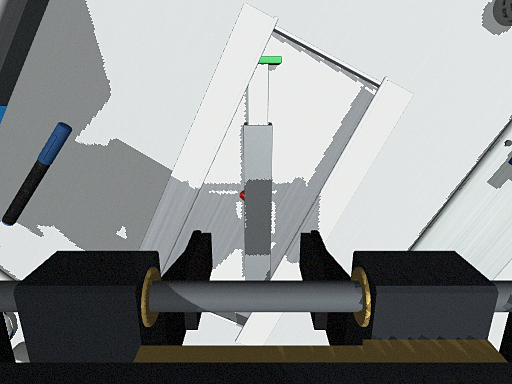

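```bash
python3 -c "
import cv2
p=cv2.imread('pics/c1.png')
cv2.imwrite('pics/c1b.png',cv2.resize(p[40:290,190:330],None,fx=4,fy=2.4,interpolation=cv2.INTER_CUBIC))"
```

```text
(no output)
```

View pics/c1b.png

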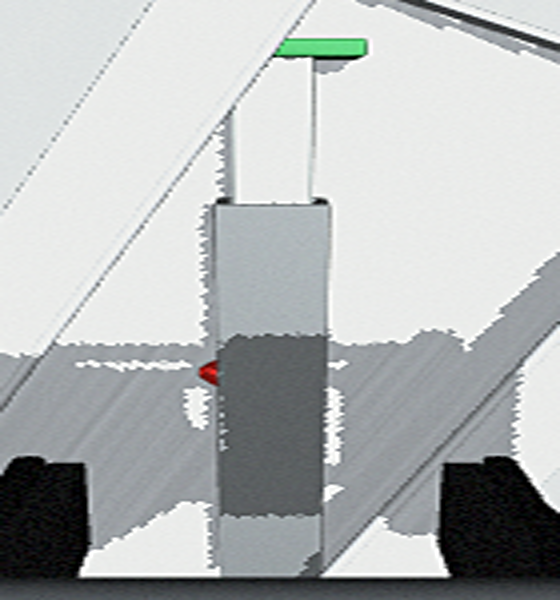

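```bash
python3 -m pendant '[[0.2,0.25,5,0,0,0],[0.2,0.25,10,0,0,0],[0.2,0.25,14,0,0,0],[0.2,0.25,16,0,0,0],[0.2,0.25,17.3,0,0,0],[0.2,0.25,17.3,0,0,0]]'; python3 -c "
from h import *
st()
P,p,d=snap('wrist','c2')
"
```

```text
clock: 2.45
ee_pos: [0.4197, 0.0131, 0.0765]
ee_rot: [-0.001, 0.487, 0.873, 0.0]
wrist_force: [0.9, 0.3, -0.7]
gripper_width: 0.0454
2.45 pos [0.4197 0.0131 0.0765] yaw 2.1237 zdir [-8.0e-04  1.1e-03 -1.0e+00] F [ 0.9  0.3 -0.7] w 0.0454 q [-0.24  0.71  2.09  0.    0.34 -0.79]
```

View pics/c2.png

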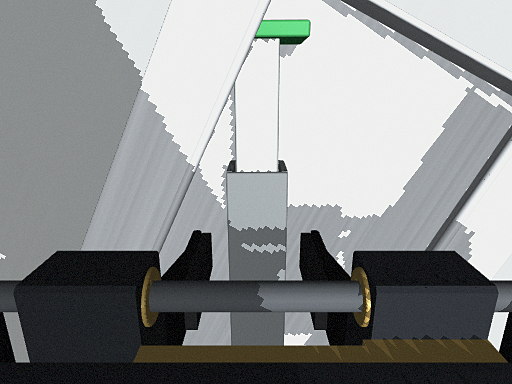

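```bash
python3 -c "
from h import *
s=ctrl.sense();P=(s['ee_pos'],s['ee_rot'])
a=world('wrist',257.5,172,z=.029,pose=P);b=world('wrist',250,30,z=.029,pose=P);x=np.array([np.cos(2.1237),np.sin(2.1237),0])
print(a,b,(a-s['ee_pos'])@x,(b-s['ee_pos'])@x)"; python3 -m pendant '[[0,0,0,0,0,0],[0,0,0,0,0,0],[0,0,0,0,0,0],[0,0,0,0,0,0]]' -1
```

```text
[0.39556686 0.05472583 0.029     ] [0.36466075 0.09920716 0.029     ] 0.0480262496034078 0.10211066882018303
clock: 3.0
ee_pos: [0.4203, 0.0133, 0.0776]
ee_rot: [0.001, 0.487, 0.874, 0.001]
wrist_force: [-0.4, -0.1, 6.0]
gripper_width: 0.0256
```

```bash
python3 -m pendant '[[0,0,-0.2,0,0,0],[0,0,-0.4,0,0,0],[0,0,-0.4,0,0,6],[0,0,-0.4,0,0,13],[0,0,-0.4,0,0,20],[0,0,-0.4,0,0,25.7],[0,0,-0.4,0,0,25.7]]'; python3 -c "
from h import *
st()
P,p,d=snap('wrist','c3');P,p,d=snap('side','c3s');cv2.imwrite('pics/c3s.png',cv2.resize(p[140:290,110:300],None,fx=4,fy=4))
"
```

```text
clock: 3.88
ee_pos: [0.4201, 0.0134, 0.0815]
ee_rot: [0.0, 0.668, 0.744, 0.001]
wrist_force: [-0.4, -1.4, -2.4]
gripper_width: 0.0256
3.875 pos [0.4201 0.0134 0.0815] yaw 1.6778 zdir [ 1.2e-03  5.0e-04 -1.0e+00] F [-0.4 -1.4 -2.4] w 0.0256 q [-0.24  0.7   2.09  0.    0.35 -0.34]
```

View pics/c3.png

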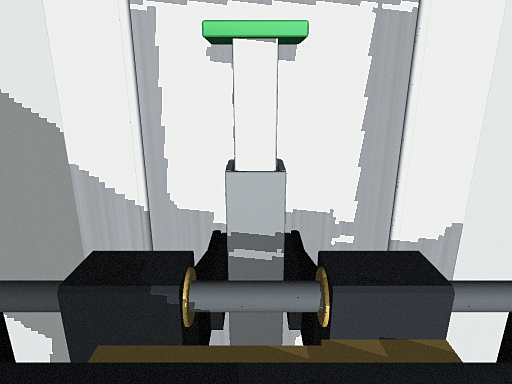

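View pics/c3s.png

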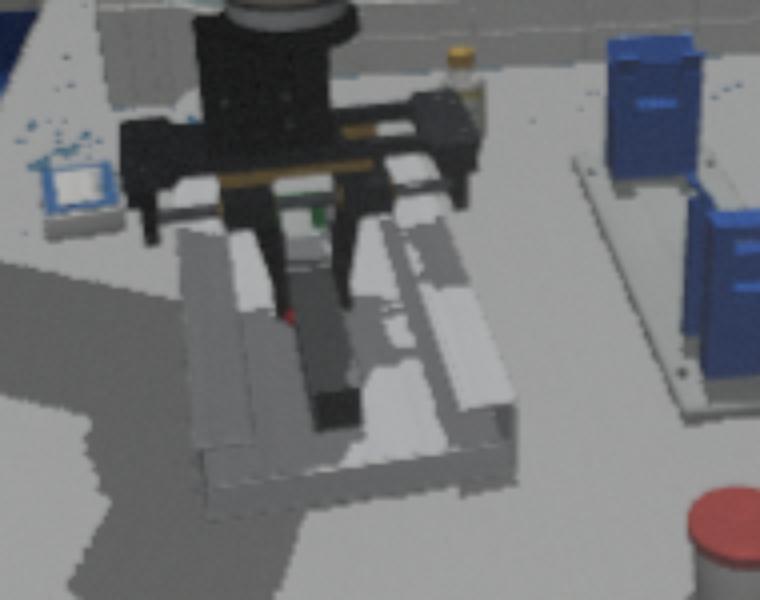

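```bash
python3 -m pendant '[[0,0,-1.5,0,0,0],[0,0,-4,0,0,0],[0,0,-8,0,0,0],[0,0,-12,0,0,0],[0,0,-14,0,0,0],[0,0,-14,0,0,0]]'; python3 -c "
from h import *
st()
P,p,d=snap('wrist','c4')
go((.6566,.0662,.2216),1.5994)
"
```

```text
clock: 4.72
ee_pos: [0.4204, 0.0133, 0.2227]
ee_rot: [0.002, 0.668, 0.744, 0.001]
wrist_force: [0.5, 0.4, -2.2]
gripper_width: 0.026
4.725 pos [0.4204 0.0133 0.2227] yaw 1.6792 zdir [ 4.9e-03 -4.0e-04 -1.0e+00] F [ 0.5  0.4 -2.2] w 0.026 q [-0.24  0.38  2.    0.    0.76 -0.35]
row [ 2.69 24.12  0.07] [ 0.13 -0.    4.56]
```

View pics/c4.png

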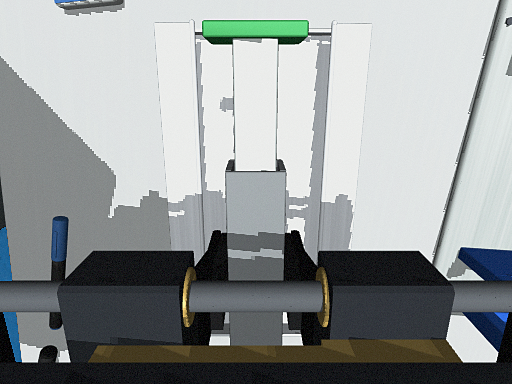

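```bash
python3 -c "
from h import *
go((.6536,.0645,.20),1.5994)"
python3 -m pendant '[[1,6,0,0,0,1],[2,12,0.4,0,0,2.5],[2.3,18,1,0,0,4],[2.5,23.8,2,0,0,4.6],[2.5,23.8,2.2,0,0,4.6],[2.5,23.8,2.2,0,0,4.6]]'; python3 -c "
from h import *
st()
P,p,d=snap('wrist','d1');P,p,d=snap('side','d1s');P,p,d=snap('top','d1t')
go((.6536,.0645,.20),1.5994)
cv2.imwrite('pics/d1t.png',cv2.resize(p[130:220,150:310],None,fx=5,fy=5,interpolation=cv2.INTER_CUBIC))
"
```

```text
row [ 2.56 23.8   2.23] [ 0.13 -0.    4.56]
clock: 5.52
ee_pos: [0.6515, 0.064, 0.1971]
ee_rot: [-0.002, 0.697, 0.717, -0.001]
wrist_force: [-0.6, 0.8, -2.0]
gripper_width: 0.0256
5.525 pos [0.6515 0.064  0.1971] yaw 1.5991 zdir [-4.8e-03  7.0e-04 -1.0e+00] F [-0.6  0.8 -2. ] w 0.0256 q [-0.07  0.68  1.43  0.    1.04 -0.1 ]
row [ 0.06  0.16 -0.04] [-0.03 -0.02 -0.05]
```

View pics/d1.png

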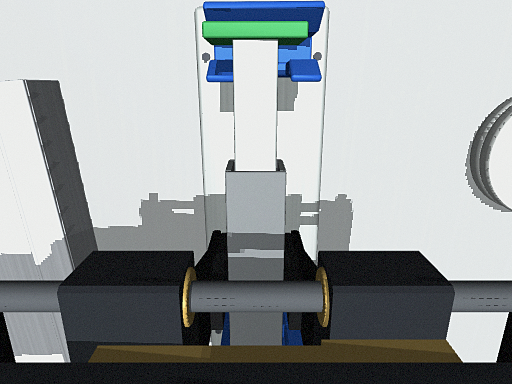

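View pics/d1s.png

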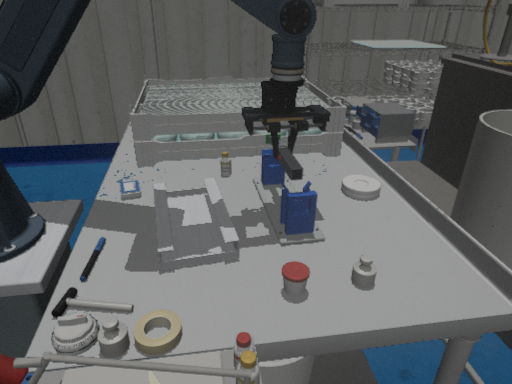

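View pics/d1t.png

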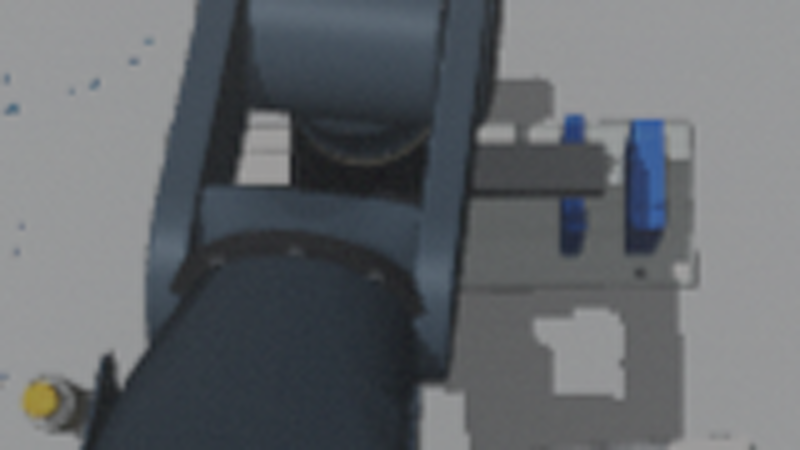

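```bash
python3 -c "
import cv2
p=cv2.imread('pics/d1.png')
cv2.imwrite('pics/d1b.png',cv2.resize(p[0:120,185:335],None,fx=5,fy=5,interpolation=cv2.INTER_CUBIC))"
```

```text
(no output)
```

View pics/d1b.png

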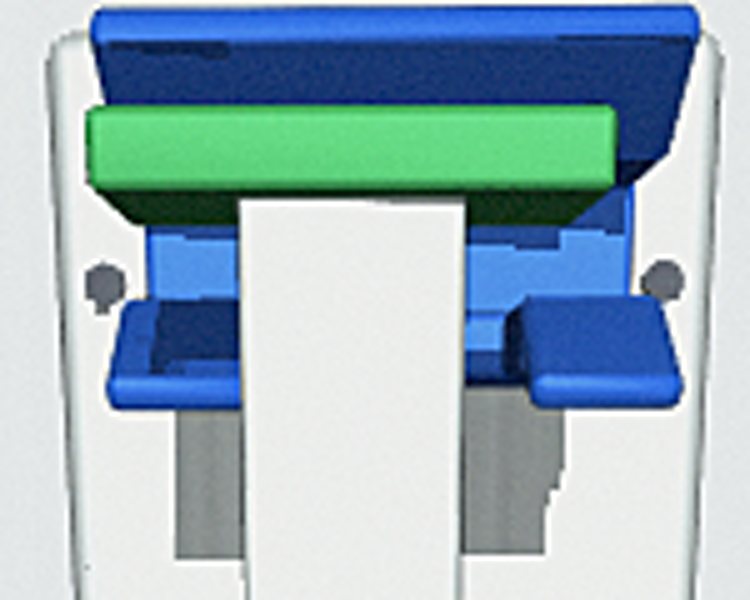

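```bash
python3 -c "
from h import *
s=ctrl.sense();s['ee_pos'];P=(np.array([0.6515,0.064,0.1971]),s['ee_rot'])
W=lambda u,v,z:world('wrist',185+u/5,v/5,z=z,pose=P).round(4)
print('near cheek outer',W(107,378,.102),W(683,378,.102))
print('far cheek outer',W(92,10,.102),W(698,10,.102))
za=.1971-.0616+.013
print('plate far,near top',W(88,107,za),W(617,107,za),W(88,185,za),W(617,185,za))
print('screws',W(105,286,.01),W(663,281,.01),'base',W(50,60,.01),W(720,60,.01),W(82,580,.01),W(690,580,.01))
"
```

```text
near cheek outer [0.6236 0.1503 0.102 ] [0.6827 0.152  0.102 ]
far cheek outer [0.6226 0.1841 0.102 ] [0.6813 0.1858 0.102 ]
plate far,near top [0.6287 0.1684 0.1485] [0.6677 0.1695 0.1485] [0.6286 0.1631 0.1485] [0.6681 0.1643 0.1485]
screws [0.6112 0.1652 0.01  ] [0.6952 0.1683 0.01  ] base [0.6036 0.1957 0.01  ] [0.7011 0.1985 0.01  ] [0.6069 0.1216 0.01  ] [0.7031 0.1243 0.01  ]
```

```bash

python3 -m pendant '[[0.1,0.4,0,0,0,0],[0.1,0.4,0.7,0,0,0],[0.1,0.4,0.7,0,0,0]]'; python3 -c "
from h import *
st()
P,p,d=snap('wrist','d2');print(P)
cv2.imwrite('pics/d2b.png',cv2.resize(p[0:120,185:335],None,fx=5,fy=5,interpolation=cv2.INTER_CUBIC))
P,p,d=snap('top','d2t')
cv2.imwrite('pics/d2t.png',cv2.resize(p[140:200,240:300],None,fx=10,fy=10,interpolation=cv2.INTER_CUBIC))
P,p,d=snap('side','d2s')
cv2.imwrite('pics/d2s.png',cv2.resize(p[140:250,240:340],None,fx=5,fy=5,interpolation=cv2.INTER_CUBIC))
"
```

```text
clock: 6.05
ee_pos: [0.6552, 0.0649, 0.192]
ee_rot: [-0.001, 0.697, 0.717, -0.001]
wrist_force: [-0.4, -0.8, -2.6]
gripper_width: 0.0258
6.05 pos [0.6552 0.0649 0.192 ] yaw 1.5985 zdir [-2.2e-03  5.0e-04 -1.0e+00] F [-0.4 -0.8 -2.6] w 0.0258 q [-0.07  0.69  1.43  0.    1.03 -0.1 ]
(array([0.65524755, 0.06491034, 0.19200032]), array([-9.57225832e-04,  6.97259382e-01,  7.16818034e-01, -5.86593000e-04]))
```

View pics/d2b.png

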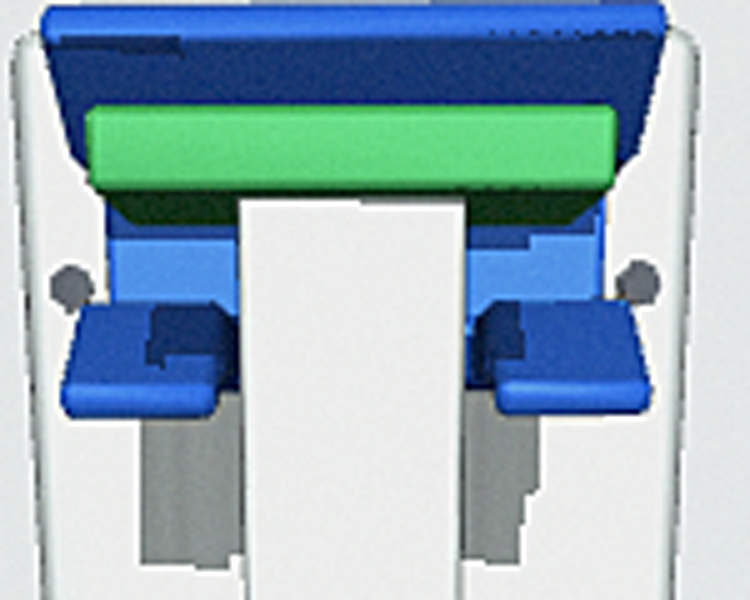

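View pics/d2t.png

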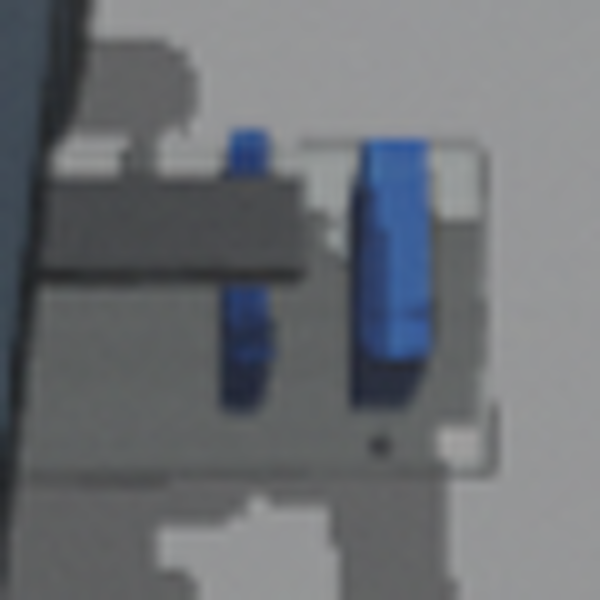

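View pics/d2s.png

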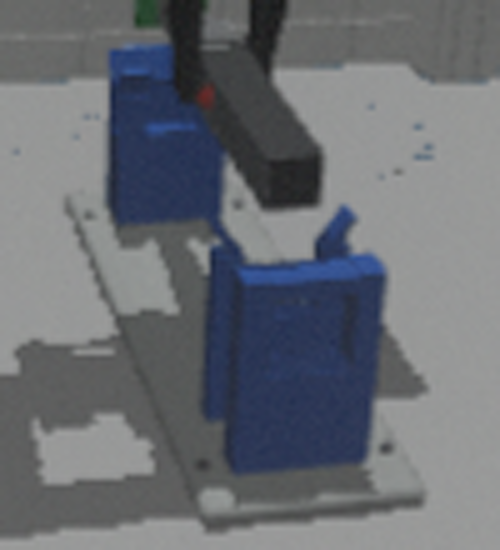

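```bash
python3 -c "
from h import *
W=lambda u,v,z:world('top',240+u/10,140+v/10,z=z).round(4)
za=.192-.0616+.013
print('sleeve end',W(303,178,za),W(303,270,za),W(240,178,za),W(240,270,za))
print('keeper',W(363,140,.104),W(427,140,.104),W(430,358,.104),W(372,358,.104))
print('saddle',W(232,132,.109),W(268,132,.109),W(226,358,.109),W(270,360,.109))
P=(np.array([0.65524755, 0.06491034, 0.19200032]), np.array([-9.57225832e-04,  6.97259382e-01,  7.16818034e-01, -5.86593000e-04]))
V=lambda u,v,z:world('wrist',185+u/5,v/5,z=z,pose=P).round(4)
print('near cheek outer',V(62,385,.102),V(652,385,.102))
print('far cheek outer',V(42,10,.102),V(665,10,.102))
print('plate far,near top',V(88,107,za),V(617,107,za),V(88,185,za),V(617,185,za))
"
```

```text
sleeve end [ 0.6687 -0.0531  0.1434] [ 0.6436 -0.0535  0.1434] [ 0.6683 -0.0361  0.1434] [ 0.6432 -0.0366  0.1434]
keeper [ 0.6883 -0.0713  0.104 ] [ 0.6887 -0.0891  0.104 ] [ 0.6273 -0.0907  0.104 ] [ 0.6269 -0.0747  0.104 ]
saddle [ 0.6886 -0.0347  0.109 ] [ 0.6888 -0.0447  0.109 ] [ 0.6251 -0.0342  0.109 ] [ 0.6249 -0.0463  0.109 ]
near cheek outer [0.6234 0.1504 0.102 ] [0.6823 0.152  0.102 ]
far cheek outer [0.6222 0.1839 0.102 ] [0.6809 0.1855 0.102 ]
plate far,near top [0.6324 0.1694 0.1434] [0.6714 0.1705 0.1434] [0.6323 0.1641 0.1434] [0.6718 0.1652 0.1434]
```

```bash

python3 -m pendant '[[0,0.06,1,0,0,0],[0,0.06,2,0,0,0],[0,0.06,3,0,0,0],[0,0.06,4,0,0,0],[0,0.06,4.6,0,0,0],[0,0.06,4.6,0,0,0]]'; python3 -c "
from h import *
st()
P,p,d=snap('wrist','d3')
cv2.imwrite('pics/d3b.png',cv2.resize(p[0:120,185:335],None,fx=5,fy=5,interpolation=cv2.INTER_CUBIC))
P,p,d=snap('side','d3s')
cv2.imwrite('pics/d3s.png',cv2.resize(p[140:250,240:340],None,fx=5,fy=5,interpolation=cv2.INTER_CUBIC))
"
```

```text
clock: 6.95
ee_pos: [0.6561, 0.0649, 0.1458]
ee_rot: [-0.001, 0.697, 0.717, -0.001]
wrist_force: [0.3, -0.1, -1.3]
gripper_width: 0.0261
6.95 pos [0.6561 0.0649 0.1458] yaw 1.5984 zdir [-2.e-03  5.e-04 -1.e+00] F [ 0.3 -0.1 -1.3] w 0.0261 q [-0.07  0.75  1.45  0.    0.94 -0.1 ]
```

View pics/d3b.png

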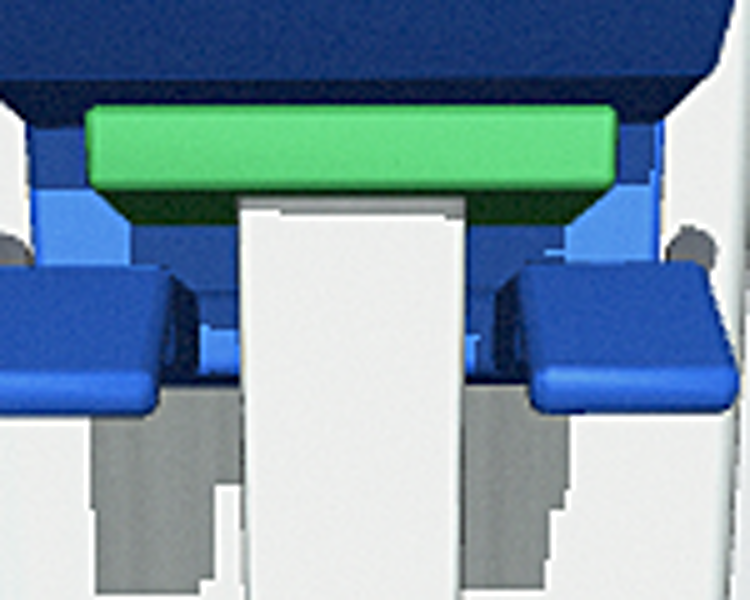

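View pics/d3s.png

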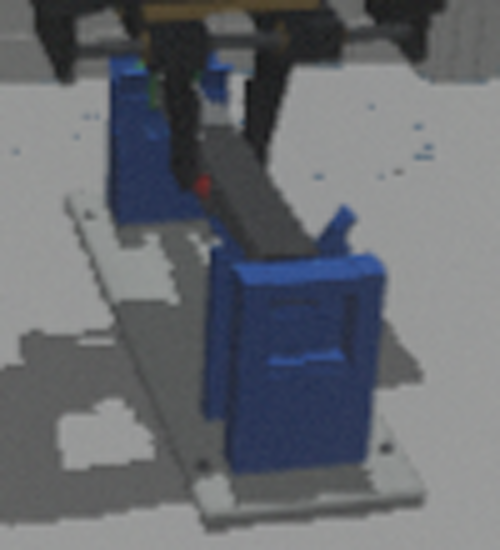

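```bash

python3 -m pendant '[[0,-0.06,0.4,0,0,0],[0,-0.06,0.7,0,0,0],[0,-0.06,0.9,0,0,0],[0,-0.06,0.9,0,0,0]]'; python3 -c "
from h import *
st()
"
```

```text
clock: 7.55
ee_pos: [0.6559, 0.065, 0.1375]
ee_rot: [-0.0, 0.697, 0.717, -0.0]
wrist_force: [-0.6, 1.1, -1.7]
gripper_width: 0.0259
7.55 pos [0.6559 0.065  0.1375] yaw 1.5985 zdir [-6.e-04  4.e-04 -1.e+00] F [-0.6  1.1 -1.7] w 0.0259 q [-0.07  0.76  1.46  0.    0.93 -0.1 ]
```

Still carried; lower the last millimetre or so until the force changes.

```bash

python3 -m pendant '[[0,0,0.1,0,0,0],[0,0,0.18,0,0,0],[0,0,0.18,0,0,0]]'; python3 -c "
from h import *
st()
P,p,d=snap('wrist','d4')
cv2.imwrite('pics/d4b.png',cv2.resize(p[0:120,185:335],None,fx=5,fy=5,interpolation=cv2.INTER_CUBIC))
"
```

```text
clock: 7.92
ee_pos: [0.6561, 0.0649, 0.1367]
ee_rot: [-0.0, 0.697, 0.717, 0.0]
wrist_force: [-1.9, 0.3, 4.5]
gripper_width: 0.0257
7.925 pos [0.6561 0.0649 0.1367] yaw 1.5986 zdir [ 1.e-04  3.e-04 -1.e+00] F [-1.9  0.3  4.5] w 0.0257 q [-0.07  0.76  1.46  0.    0.92 -0.1 ]
```

View pics/d4b.png

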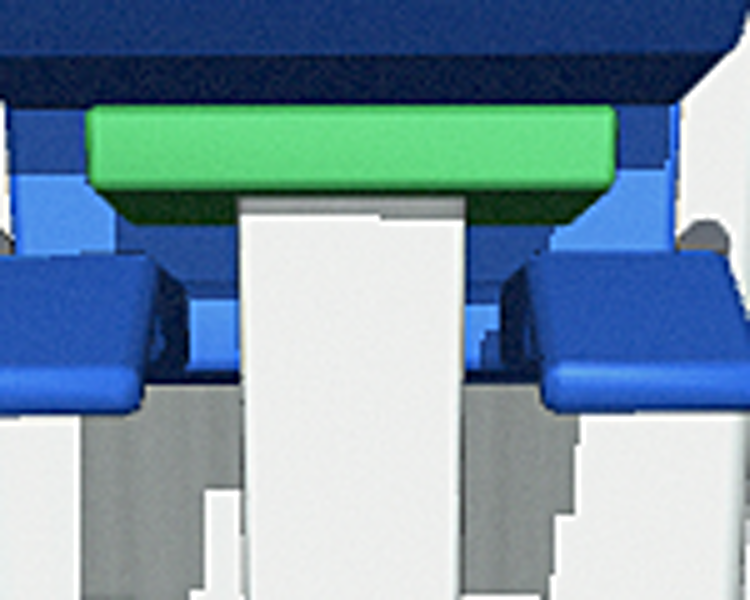

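```bash

python3 -m pendant '[[0,0,0,0,0,0],[0,0,0,0,0,0],[0,0,0,0,0,0],[0,0,-3,0,0,0],[-1,0,-7,0,0,0],[-2.3,0,-10,0,0,0],[-2.3,0,-10,0,0,0]]' 0.4; python3 -c "
from h import *
P,p,d=snap('wrist','e1');st();print(P)
P,p,d=snap('side','e1s')
cv2.imwrite('pics/e1s.png',cv2.resize(p[140:250,240:340],None,fx=5,fy=5,interpolation=cv2.INTER_CUBIC))
P,p,d=snap('top','e1t')
cv2.imwrite('pics/e1t.png',cv2.resize(p[140:200,170:300],None,fx=6,fy=6,interpolation=cv2.INTER_CUBIC))
"
```

```text
clock: 8.85
ee_pos: [0.6585, 0.041, 0.2395]
ee_rot: [0.003, 0.698, 0.716, 0.002]
wrist_force: [0.1, 0.6, 0.3]
gripper_width: 0.0609
8.9 pos [0.6571 0.0416 0.2374] yaw 1.5978 zdir [ 2.3e-03  3.0e-04 -1.0e+00] F [-0.1 -0.8 -0.5] w 0.0608 q [-0.11  0.63  1.4   0.    1.11 -0.13]
(array([0.65847428, 0.04102437, 0.23946317]), array([0.00260683, 0.697621  , 0.71645898, 0.00216258]))
```

View pics/e1.png

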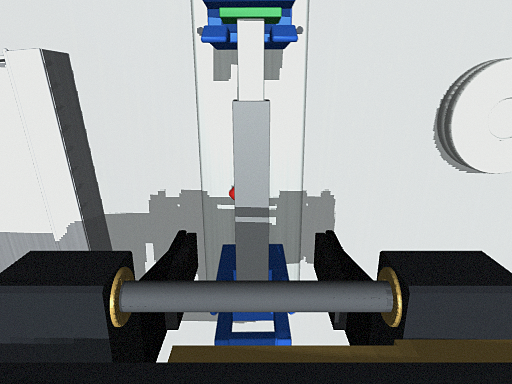

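View pics/e1s.png

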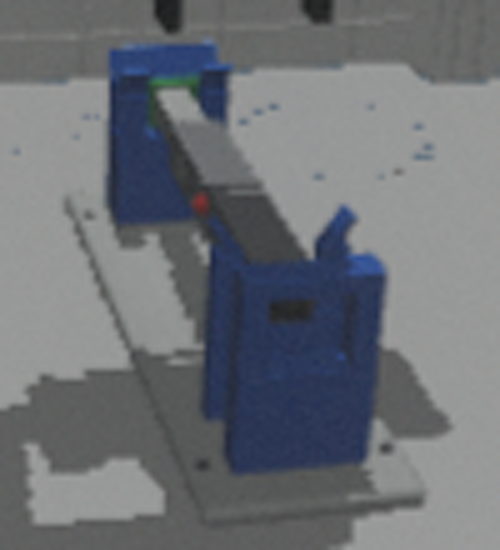

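View pics/e1t.png

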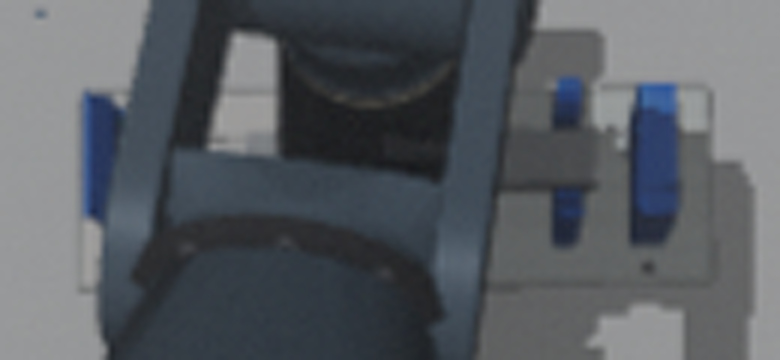

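```bash
python3 -c "
from h import *
P=(np.array([0.65847428, 0.04102437, 0.23946317]), np.array([0.00260683, 0.697621  , 0.71645898, 0.00216258]))
st()
print('button',world('wrist',233,193,z=.075,pose=P),'axis at sleeve start',world('wrist',252,100.5,z=.088,pose=P),'axis',world('wrist',252,193,z=.088,pose=P))
p=cv2.imread('pics/e1.png');cv2.imwrite('pics/e1b.png',cv2.resize(p[80:280,200:300],None,fx=6,fy=3,interpolation=cv2.INTER_CUBIC))
"
```

```text
9.0 pos [0.6558 0.0423 0.2352] yaw 1.5986 zdir [-2.6e-03  8.0e-04 -1.0e+00] F [ 1.   0.1 -1.1] w 0.0608 q [-0.11  0.63  1.4   0.    1.11 -0.13]
button [0.64197199 0.04249203 0.075     ] axis at sleeve start [0.65505014 0.11305183 0.088     ] axis [0.65665035 0.04697166 0.088     ]
```

View pics/e1b.png

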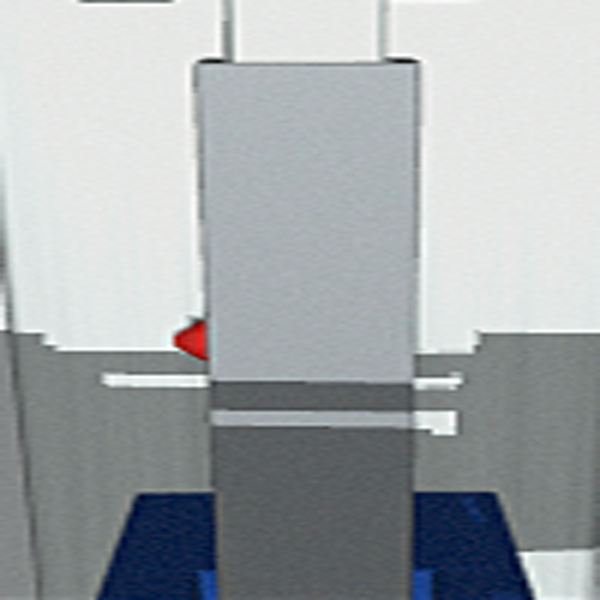

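```bash
python3 -c "
from h import *
go((.6565,.0423,.126),1.5986)"
python3 -m pendant '[[0,0.07,3,0,0,0],[0,0.07,6,0,0,0],[0,0.07,9,0,0,0],[0,0.07,10.5,0,0,0],[0,0.07,10.9,0,0,0],[0,0.07,10.9,0,0,0]]'; python3 -c "
from h import *
st()
P,p,d=snap('wrist','f1');print(P)
"
```

```text
row [-1.000e-02  1.000e-01  1.092e+01] [-0.15 -0.05 -0.  ]
clock: 9.75
ee_pos: [0.6565, 0.0425, 0.1264]
ee_rot: [-0.001, 0.697, 0.717, -0.0]
wrist_force: [0.2, -0.5, 1.4]
gripper_width: 0.0608
9.75 pos [0.6565 0.0425 0.1264] yaw 1.5987 zdir [-2.2e-03  8.0e-04 -1.0e+00] F [ 0.2 -0.5  1.4] w 0.0608 q [-0.11  0.78  1.46  0.    0.91 -0.13]
(array([0.65650208, 0.04247952, 0.12635769]), array([-1.06781453e-03,  6.97167069e-01,  7.16907749e-01, -4.65550417e-04]))
```

View pics/f1.png

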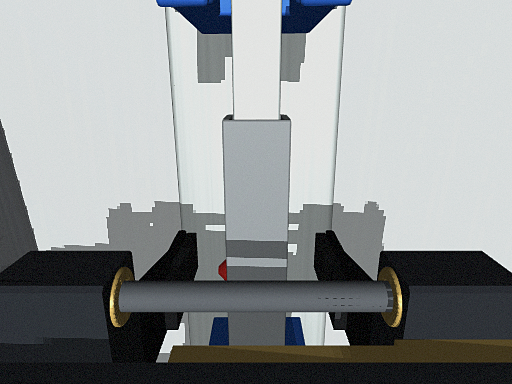

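```bash
python3 -c "
from h import *
s=ctrl.sense();P=(s['ee_pos'],s['ee_rot']);print(s['ee_pos'])
print('button',world('wrist',222,270,z=.075,pose=P),'axis at sleeve start',world('wrist',257,121,z=.088,pose=P),px('wrist',s['ee_pos']+[-.014,0,-.051],P))
p=cv2.imread('pics/f1.png');cv2.imwrite('pics/f1b.png',cv2.resize(p[220:300,160:350],None,fx=4,fy=4,interpolation=cv2.INTER_CUBIC))
"
```

```text
[0.65679513 0.04246002 0.12693796]
button [0.64077026 0.04173623 0.075     ] axis at sleeve start [0.65502036 0.11225231 0.088     ] (np.float64(226.16531543595505), np.float64(269.76342364787365))
```

View pics/f1b.png

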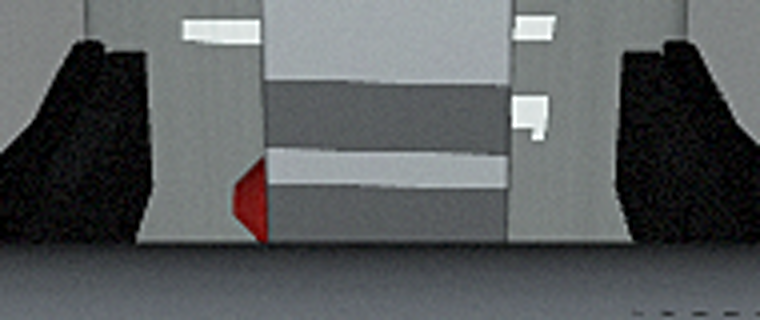

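```bash
python3 -m pendant '[[0,0,0,0,0,0],[0,0,0.07,0,0,0],[0,0,0.07,0,0,0],[0,0,0.07,0,0,0],[0,0,0.07,0,0,0]]' -1; python3 -c "
from h import *
st()
P,p,d=snap('wrist','f2');cv2.imwrite('pics/f2.png',cv2.resize(p[90:300,160:350],None,fx=4,fy=2.8,interpolation=cv2.INTER_CUBIC))
"
```

```text
clock: 10.42
ee_pos: [0.657, 0.0424, 0.1264]
ee_rot: [-0.0, 0.697, 0.717, 0.0]
wrist_force: [0.7, -0.5, 0.1]
gripper_width: 0.026
10.425 pos [0.657  0.0424 0.1264] yaw 1.5988 zdir [-4.e-04  5.e-04 -1.e+00] F [ 0.7 -0.5  0.1] w 0.026 q [-0.11  0.78  1.46  0.    0.9  -0.13]
```

View pics/f2.png

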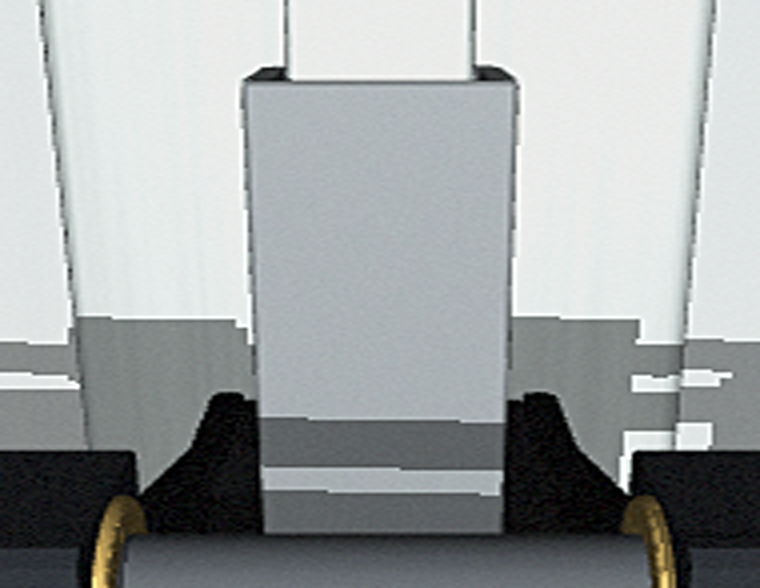

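```bash
python3 -m pendant '[[-0.3,0,0,0,0,0],[-0.6,0,0,0,0,0],[-0.9,0,0,0,0,0],[-1.2,0,0,0,0,0],[-1.5,0,0,0,0,0],[-1.5,0,0,0,0,0]]'; python3 -c "
from h import *
st()
P,p,d=snap('wrist','f3');print(P);cv2.imwrite('pics/f3.png',cv2.resize(p[0:300,160:350],None,fx=3,fy=2,interpolation=cv2.INTER_CUBIC))
"
```

```text
clock: 11.22
ee_pos: [0.657, 0.0311, 0.1264]
ee_rot: [-0.003, 0.698, 0.716, 0.002]
wrist_force: [-0.4, 13.3, 1.2]
gripper_width: 0.0258
11.225 pos [0.657  0.0311 0.1264] yaw 1.5971 zdir [-0.0011  0.0071 -1.    ] F [-0.4 13.3  1.2] w 0.0258 q [-0.12  0.78  1.46  0.01  0.91 -0.16]
(array([0.65701137, 0.03110616, 0.12643416]), array([-0.00287502,  0.69772536,  0.71635623,  0.0021899 ]))
```

View pics/f3.png

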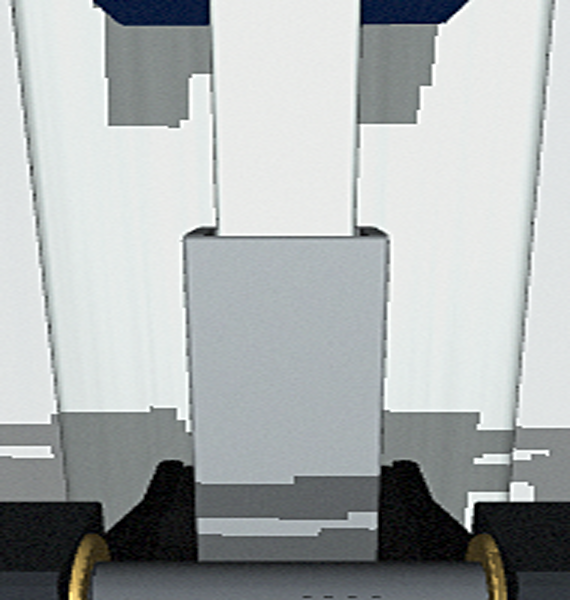

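```bash
python3 -m pendant '[[-0.4,0,0,0,0,0],[-0.6,0,0,0,0,0],[-0.8,0,0,0,0,0],[-0.8,0,0,0,0,0]]'; python3 -c "
from h import *
st()
P,p,d=snap('wrist','f4');print(P);cv2.imwrite('pics/f4.png',cv2.resize(p[0:300,160:350],None,fx=3,fy=2,interpolation=cv2.INTER_CUBIC))
P,p,d=snap('side','f4s')
cv2.imwrite('pics/f4s.png',cv2.resize(p[140:250,240:340],None,fx=5,fy=5,interpolation=cv2.INTER_CUBIC))
"
```

```text
clock: 11.78
ee_pos: [0.6573, 0.0231, 0.1264]
ee_rot: [-0.003, 0.698, 0.716, 0.002]
wrist_force: [0.8, 2.8, -0.6]
gripper_width: 0.0258
11.775 pos [0.6573 0.0231 0.1264] yaw 1.5971 zdir [-8.0e-04  7.1e-03 -1.0e+00] F [ 0.8  2.8 -0.6] w 0.0258 q [-0.14  0.78  1.46  0.01  0.91 -0.17]
(array([0.65734758, 0.02309363, 0.12642756]), array([-0.00276793,  0.69773714,  0.7163449 ,  0.00228135]))
```

View pics/f4.png

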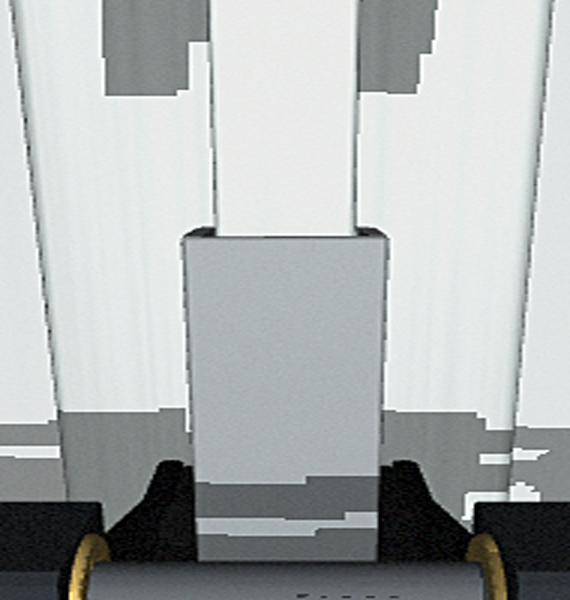

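View pics/f4s.png

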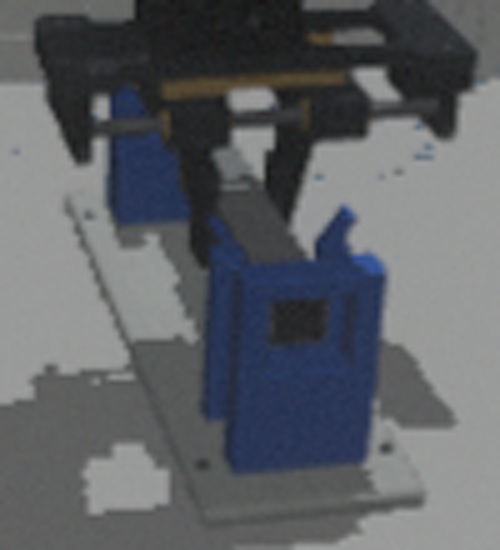

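```bash
python3 -c "
from h import *
go((.6577,.0011,.1264),1.599)"
python3 -m pendant '[[-0.4,0,0,-0.1,0.2,0],[-0.8,0,0,-0.1,0.4,0],[-1.2,0,0,-0.1,0.4,0],[-1.6,0,0,-0.1,0.4,0],[-2.0,0,0,-0.1,0.4,0],[-2.3,0,0,-0.1,0.4,0],[-2.3,0,0,-0.1,0.4,0]]'; python3 -c "
from h import *
st()
"
```

```text
row [-2.19 -0.02 -0.01] [-0.04 -0.42 -0.12]
clock: 12.75
ee_pos: [0.6578, -0.0001, 0.1264]
ee_rot: [-0.005, 0.698, 0.716, 0.005]
wrist_force: [-1.4, 4.5, 2.5]
gripper_width: 0.0257
12.75 pos [ 6.578e-01 -1.000e-04  1.264e-01] yaw 1.5964 zdir [ 4.000e-04  1.470e-02 -9.999e-01] F [-1.4  4.5  2.5] w 0.0257 q [-0.17  0.77  1.46  0.02  0.91 -0.21]
```

```bash
python3 -m pendant '[[-0.1,0,0,0,-0.4,0],[-0.2,0,0,0,-0.8,0],[-0.3,0,0,0,-0.8,0],[-0.4,0,0,0,-0.8,0],[-0.4,0,0,0,-0.8,0]]'; python3 -c "
from h import *
st()
P,p,d=snap('side','g1s')
cv2.imwrite('pics/g1s.png',cv2.resize(p[140:250,240:340],None,fx=5,fy=5,interpolation=cv2.INTER_CUBIC))
P,p,d=snap('wrist','g1')
"
```

```text
clock: 13.38
ee_pos: [0.6579, -0.0045, 0.1264]
ee_rot: [0.0, 0.698, 0.716, 0.0]
wrist_force: [-0.9, -0.2, 2.7]
gripper_width: 0.0252
13.375 pos [ 0.6579 -0.0045  0.1264] yaw 1.5963 zdir [ 7.e-04  3.e-04 -1.e+00] F [-0.9 -0.2  2.7] w 0.0252 q [-0.18  0.77  1.46  0.    0.9  -0.2 ]
```

View pics/g1.png

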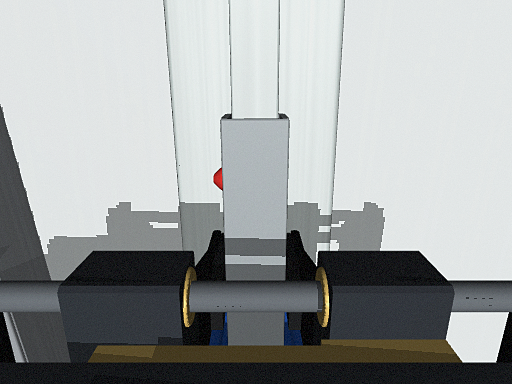

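View pics/g1s.png

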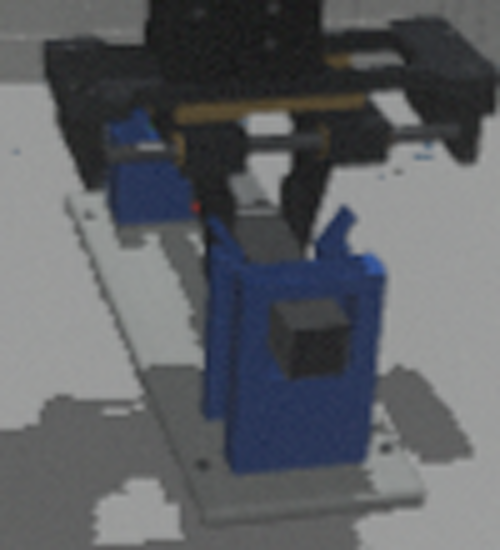

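```bash
python3 -c "
import cv2
p=cv2.imread('pics/g1.png');cv2.imwrite('pics/g1b.png',cv2.resize(p[100:260,190:310],None,fx=5,fy=3.5,interpolation=cv2.INTER_CUBIC))
from h import *
s=ctrl.sense();P=(s['ee_pos'],s['ee_rot'])
for u,v in[(213,180),(222,180)]: print(world('wrist',u,v,z=.075,pose=P))
print(world('wrist',222,119,z=.088,pose=P))
"
```

```text
[0.63823508 0.03860564 0.075     ]
[0.64209825 0.03870429 0.075     ]
[0.64333677 0.06573874 0.088     ]
```

View pics/g1b.png

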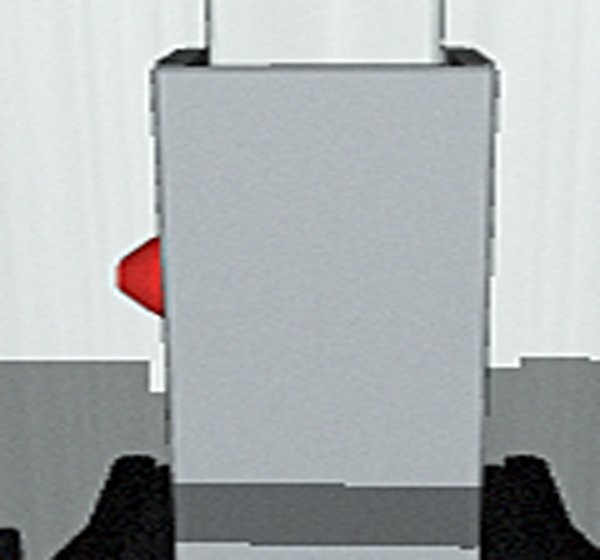

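```bash
python3 -m pendant '[[-0.1,0,0,0,0,0],[-0.15,0,0,0,0,0],[-0.15,0,0,0,0,0]]'; python3 -c "
from h import *
st()
s=ctrl.sense();P,p,d=snap('wrist','g2');cv2.imwrite('pics/g2b.png',cv2.resize(p[100:260,190:310],None,fx=5,fy=3.5,interpolation=cv2.INTER_CUBIC))"
```

```text
clock: 13.85
ee_pos: [0.6579, -0.0057, 0.1264]
ee_rot: [0.0, 0.698, 0.716, 0.0]
wrist_force: [-0.5, 2.8, 2.9]
gripper_width: 0.0257
13.85 pos [ 0.6579 -0.0057  0.1264] yaw 1.5964 zdir [ 7.e-04  6.e-04 -1.e+00] F [-0.5  2.8  2.9] w 0.0257 q [-0.18  0.77  1.46  0.    0.9  -0.2 ]
```

View pics/g2b.png

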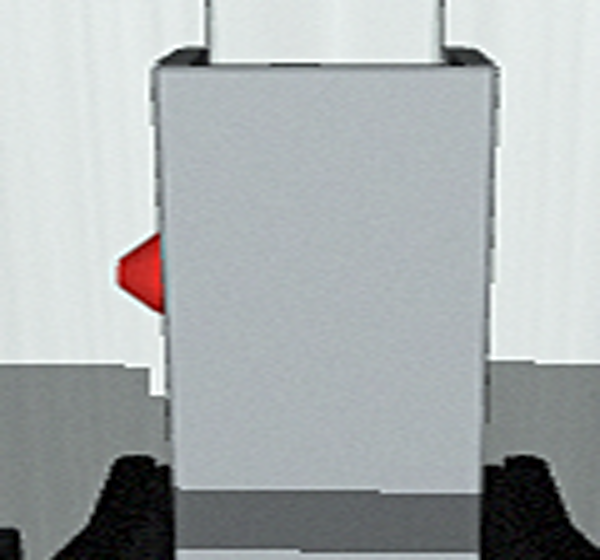

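```bash
python3 -m pendant '[[-0.08,0,0,0,0,0],[-0.08,0,0,0,0,0]]'; python3 -m pendant '[[0,0,0,0,0,0],[0,0,0,0,0,0],[0,0,0,0,0,0],[0,0,-2,0,0,0],[0,0,-5,0,0,0],[3,0,-10,0,0,0],[6,0,-14,0,0,0],[6,0,-14,0,0,0],[6,0,-14,0,0,0]]' 0.4; python3 -c "
from h import *
st()
s=ctrl.sense();P,p,d=snap('wrist','g3');st();
P,p,d=snap('side','g3s');cv2.imwrite('pics/g3c.png',cv2.resize(p[140:250,240:340],None,fx=5,fy=5,interpolation=cv2.INTER_CUBIC))"
```

```text
clock: 14.15
ee_pos: [0.6579, -0.0064, 0.1264]
ee_rot: [0.0, 0.698, 0.716, 0.0]
wrist_force: [0.1, 3.8, 1.8]
gripper_width: 0.0257
clock: 15.28
ee_pos: [0.6559, 0.0533, 0.267]
ee_rot: [0.0, 0.698, 0.716, 0.0]
wrist_force: [-1.1, 0.3, -0.1]
gripper_width: 0.0612
15.275 pos [0.6559 0.0533 0.267 ] yaw 1.5969 zdir [ 0.001  0.    -1.   ] F [-1.1  0.3 -0.1] w 0.0612 q [-0.09  0.6   1.37  0.    1.17 -0.11]
15.325 pos [0.6556 0.053  0.2659] yaw 1.5962 zdir [-1.e-03  3.e-04 -1.e+00] F [-1.5  0.8 -0.2] w 0.0607 q [-0.09  0.6   1.37  0.    1.17 -0.11]
```

View pics/g3.png

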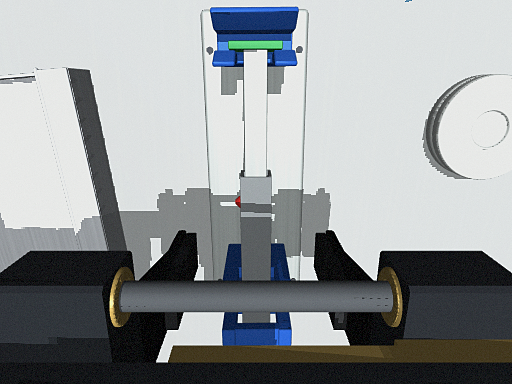

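View pics/g3c.png

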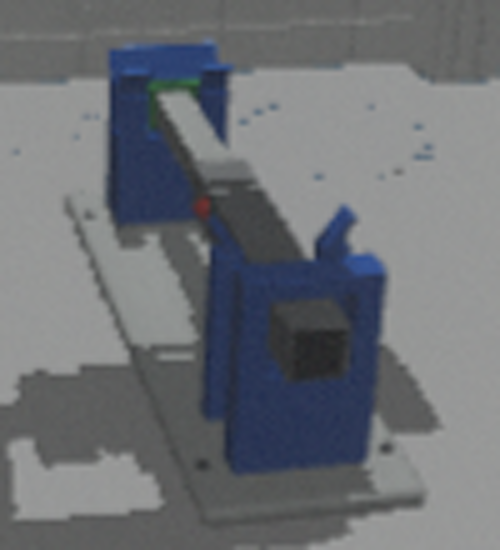

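View pics/g3s.png

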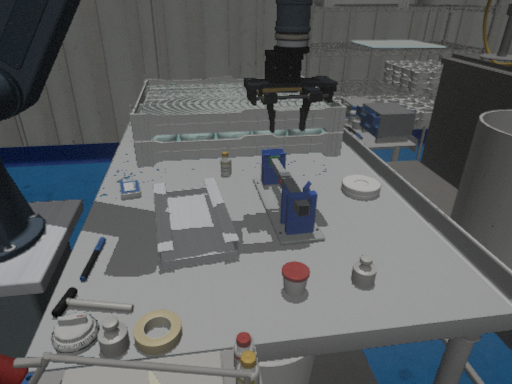

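```bash
python3 -c "
import cv2
p=cv2.imread('pics/g3.png');cv2.imwrite('pics/g3b.png',cv2.resize(p[0:230,195:315],None,fx=5,fy=2.6,interpolation=cv2.INTER_CUBIC))"
```

```text
(no output)
```

View pics/g3b.png

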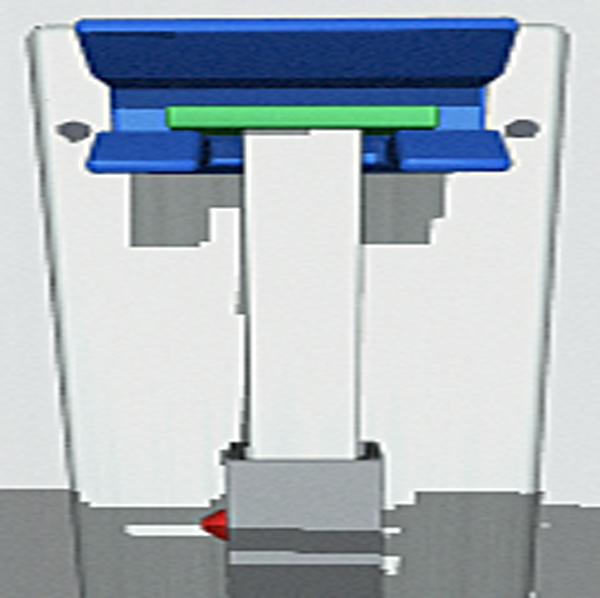

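```bash
python3 -c "
from h import *
s=ctrl.sense();P=(np.array([.6559,.0533,.267]),s['ee_rot'])
W=lambda u,v,z:world('wrist',195+u/5,v/2.6,z=z,pose=P)
a=W(302,107,.088);b=W(305,459,.088);c=W(205,522,.075);print(a,b,c,np.linalg.norm(a-b),'expect 103')
"
```

```text
[0.65254736 0.16586138 0.088     ] [0.65560326 0.06476948 0.088     ] [0.63892875 0.03919017 0.075     ] 0.10113807973112877 expect 103
```

```bash
python3 -m pendant '[[0,0,-1,0,0,0],[0,0,-1,0,0,0],[0,0,-1,0,0,0]]'; python3 -c "
from h import *
print(order.sign_off());st()"
```

```text
clock: 15.75
ee_pos: [0.6555, 0.0524, 0.275]
ee_rot: [-0.001, 0.698, 0.716, -0.001]
wrist_force: [-0.8, 0.7, -0.3]
gripper_width: 0.061
the job is handed in; nothing more can be done
None
the job is handed in; nothing more can be done
```

The bar is lying locked long on the stand and the job is handed in, at about 16 s of the 45 s allowed.

- **Tray:** I gripped the bar about 102 mm from its plate, lifted it 4 mm and turned it 25.7° to clear the lips. It then came straight up without resistance.
- **Laying it down:** The plate went down in the slot and the sleeve in the saddle, still short. I let go and checked that it was lying there before taking it again.
- **Drawing it out:** I gripped afresh with the pads centred on the red button. The fingers closed to 26 mm, so the button was flush. The sleeve slid out through the keeper with about 13 N at the highest reading, falling to about 3–4 N, and the button popped out at the second hole.

**Last checks:** After I let go, the pictures showed the button standing out through the second hole, the sleeve end through the keeper and the plate in the slot. The robot was clear of the bar, and the cup, weight and bottle were where they had been.

- **Where the measurements disagree:** Plate back to sleeve edge measured 101 mm against an expected 103 mm. Button to sleeve edge measured 25.6 mm against an expected 25 mm. So the sleeve stands somewhere between 43 and 45 mm out. I put this down to about 2 mm of camera error plus the button's play in the hole.
- **A slip of mine:** I entered one small tilt correction with the wrong sign during the slide. It tilted the tool by about 0.8°, and I corrected it in the next move with no rise in force.

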